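# Hold the magnifier over the bracelet's rosette

### The arm

A 6-joint arm with a two-finger parallel gripper is mounted at the origin on the work surface. World frame = base frame: x ahead of the robot, y to its left, z up, the work surface at z = 0. Lengths are in m, angles in rad, forces in N, time in s.
With the tool pointing down it reaches from about 0.4 to 0.925 m from the base axis. Payload 12.5 kg.
Tool frame: the origin (TCP) lies at the very end of the fingers, on their centre line; the grasp point (between the pads) lies 19 mm behind it; z points along the fingers, y is the line along which they close (so a half turn about z gives the same grasp; the last joint's range is limited). The gripper opens to 95 mm and grips with 3 to 60 N. Pads are 20 mm wide; open, the fingers measure 119 mm over their backs; the gripper's body (75 mm by 180 mm) begins 59 mm behind the grasp point.
Start: joints at [-1.271, 0.491, 1.559, -0, 1.092, -0.106], TCP at [0.247, -0.574, 0.215] pointing down, gripper open.
Joint ranges: [-3.1, 3.1], [-0.84, 2.19], [0.05, 2.79], [-1.13, 4.28], [0.06, 2.93], [-2.69, 2.69]. Speed limits (rad/s): [2.22, 2.22, 2.79, 3.14, 3.14, 3.14].

### API

Orientations are given as a unit quaternion [x, y, z, w].
In Python, from workcell import ctrl gives the robot as it stands.
- The arm moves only by the tool carry_out, never from a script. Its argument "plan" is a list that holds one entry, the list of rows, each a list of 7 numbers: the finger opening in m, from 0 to 0.0951, then the shift along the world's x, y, z in m, then the turn, a rotation vector about the world's x, y, z in rad. In form: [[[fingers, dx, dy, dz, ax, ay, az], ...]]. A call has exactly 8 rows; each row shifts and turns the commanded pose from where the row before left it; what a row does not reach is not made up. A row lasts 1/12 s, in which the tool goes at most 41.7 mm and 7.16 degrees, less where a joint would pass 70% of its speed; a pose out of reach is approached as far as the arm can. A call with a gripper value outside its range is refused whole. The fingers move at their own pace and stop on an object; the grip force is fixed at half the most. Time passes only in rows, so rows that do not move let the fingers close, or fill a call up. It gives the time, the measured TCP pose, the force, the opening and the grip force at its end, in the units of the state.
- ctrl.state(): the state, without advancing time (a new reading comes with each control period).
- ctrl.camera(name): name is "scene" or "top"; returns a dict with "img" (480x640x3 uint8, red, green, blue), "fx", "fy", "cx", "cy" (pixels), "rvec" (rotation vector, rad) and "tvec" (3), from world to camera coordinates, as OpenCV has them. Camera axes: x right, y down, z forward; pixel columns grow to the right and rows downward; lengths in m; the calibration is good to about 2 mm. A picture is of the moment at which its call begins. There is no depth.
- ctrl.finish_job(): hands the job in; it is judged then, once.
The state is a dict: "time": time; "joints": joint angles; "qd": joint speeds; "effort": joint torques, N m; "ee_pos": TCP position; "eef_rot": TCP orientation; "wrist_force": force on the tool from outside, world axes, zero at the start; "wrist_torque": the same for the moment, N m; "gripper_width": finger opening in m; "grip_force": force on a finger pad.
Only numpy, scipy, OpenCV 4.12 (cv2) and the standard library are available. Lean on these libraries where they do the work, as an engineer would, in place of code of your own. Each camera call takes 0.05 s, during which the arm holds its last target. There are 200 camera calls.

### The job

Ready the silver bracelet for inspection: lift out the white jar that someone stood inside it and set it upright (not dropped) on the cork coaster on the riser. Then pick up the hand magnifier, carry it over the riser, and hold its lens level and centred about 2 cm above the bracelet's rosette, touching nothing with it. Finish while still holding it there; leave the bracelet where it lies and do not disturb the other things on the bench.

Things in the scene. Friction and masses are not known exactly. Their poses are not given: they have to be found in the camera images.
- pad: Black rubber inspection pad, fixed, 150 x 150 mm, 6 mm thick, flat on the bench left or right of the riser. Origin: centre of its underside.
- bracelet: Loose silver bracelet, 70 g, lying flat on the pad: a beaded ring 76 mm across its middle line, about 66 mm inside, 11 mm high, with one flower-like rosette (26 mm wide, top 14 mm above the pad). Origin: centre of the ring at its underside, z up, +x towards the rosette.
- rosette (a point): Top centre of the bracelet's rosette, 44 mm from the ring's centre along the bracelet's +x and 14 mm above the bracelet's underside. z up.
- jar: Loose white ceramic jar with a dark steel cap, upright, 44 mm in diameter, 75 mm high, about 0.2 kg, standing on the pad inside the bracelet. Origin: centre of its underside, z up. The straight body can be gripped between 35 and 50 mm above the underside.
- riser: Fixed wooden block 280 mm long (its x), 120 mm wide (its y) and 70 mm high, between the pad and the magnifier's rest. Origin: centre of its underside.
- coaster: Round cork coaster, 84 mm in diameter, 4 mm thick, fixed on one end of the riser. Origin: centre of its underside, 70 mm above the bench.
- pot: Loose dark steel pot with small brushes, 56 mm in diameter, 90 mm high with what stands in it, on the riser's other end. Bystander. Origin: centre of its underside.
- rest: Fixed wooden rest for the magnifier, on the other side of the riser from the pad: a square block 80 x 80 x 28 mm under the lens, and a block 24 x 40 x 28 mm whose centre is 131 mm along -x, under the handle's end, joined by a strip 5 mm high and 30 mm wide. Origin: centre of the square block's underside.
- magnifier: Loose hand magnifier lying flat on its rest, 28 mm above the bench, 0.12 kg: round lens in a steel rim 72 mm in diameter and 8 mm thick, and a straight square black handle 16 x 16 mm from 41 to 145 mm along -x, its underside level with the rim's. Origin: centre of the lens at its underside, z up; the handle points along -x. Between the two blocks of the rest the handle is free from 41 to 118 mm along -x. The centre of mass lies in the handle, about 60 to 75 mm along -x.
- lens (a point): Centre of the lens at the underside of the magnifier (its origin).
- hammer: Loose hammer, about 240 mm long, on the near left (+y). Bystander. Origin on its handle's line.
- bench_block: Loose steel bench block 70 x 70 x 22 mm, beyond the riser. Bystander. Origin: centre of its underside.
- oil_bottle: Loose amber bottle 48 mm in diameter, 130 mm high, at the left or right side. Bystander. Origin: centre of its underside.
- bangle: Loose plain brass bangle 72 mm in diameter, 10 mm high, without a rosette, beyond the riser. Bystander. Origin: centre of its underside.
- graver: Loose graver, about 150 mm long, on the near right (-y). Bystander. Origin on its line.
- dish: Loose white dish 80 mm in diameter, 30 mm high, at the left or right side. Bystander. Origin: centre of its underside.
Mind the look-alikes: they are no part of the job. Leave any pink or purple look-alike of the jar alone.

How it is judged:
By the outcome, as a careful person would: the job done as asked, in the order asked, and still so for the second after the job is handed in, while the arm keeps its last pose, push and grip.
It also fails if it takes over 72 s, if anything falls off the work surface, if the arm or the gripper's body presses on something with over 40 N, if the wrist force passes 120 N, or if a joint passes its speed limit or range.

## Working session

There is one attempt and no reset: what is moved stays moved. The work goes in short steps, Python scripts to look and compute and a tool call to move; the robot and the scene stay as the last step left them, time stands still between calls to the robot, and variables do not carry over. Pictures are saved under pics/ and viewed, at most 10 in all, crops included, and the job is handed in when it is done.

Besides the shell and the picture viewer there is one more tool, called after "Call:" in YAML: its name, and indented under it one key for each argument. carry_out: Moves the arm, as the interface text tells. Its arguments: {"type":"object","properties":{"plan":{"type":"array","items":{"type":"array","items":{"type":"array","items":{"type":"number"}}}}},"required":["plan"]}

```bash
mkdir -p pics; cat > h.py <<'E'
import numpy as np, cv2, json
from workcell import ctrl
from scipy.spatial.transform import Rotation as R
def snap(name,fn=None):
    c=ctrl.camera(name)
    if fn: cv2.imwrite('pics/'+fn,cv2.cvtColor(c['img'],cv2.COLOR_RGB2BGR))
    return c
def ray(c,u,v,z):
    Rm=R.from_rotvec(np.ravel(c['rvec'])).as_matrix(); t=np.ravel(c['tvec'])
    o=-Rm.T@t; d=Rm.T@np.array([(u-c['cx'])/c['fx'],(v-c['cy'])/c['fy'],1])
    return o+d*(z-o[2])/d[2]
def proj(c,P):
    Rm=R.from_rotvec(np.ravel(c['rvec'])).as_matrix(); p=Rm@np.array(P)+np.ravel(c['tvec'])
    return np.array([c['fx']*p[0]/p[2]+c['cx'],c['fy']*p[1]/p[2]+c['cy']])
E
python3 - <<'E'
from h import *
for n in('scene','top'):
    c=snap(n,n+'1.png'); Rm=R.from_rotvec(np.ravel(c['rvec'])).as_matrix()
    print(n,c['fx'],c['cx'],c['cy'],-Rm.T@np.ravel(c['tvec']),Rm[2])
s=ctrl.state();print(s['ee_pos'],s['eef_rot'],s['gripper_width'],s['time'])
E
```

```text
scene 457.9572198805848 313.7387957298187 244.00861567397789 [1.11349348 0.7731681  0.89443353] [-0.41706271 -0.62083689 -0.66379233]
top 594.534459976208 305.0027776050823 235.06482766404716 [0.3803642  0.0119653  1.93708988] [ 0.10400798  0.00471194 -0.9945653 ]
[ 0.24668042 -0.5740353   0.21413568] [ 9.79488062e-01  2.01501628e-01 -3.80975213e-05 -4.78575102e-04] 0.09518427411399859 0.1
```

View pics/top1.png

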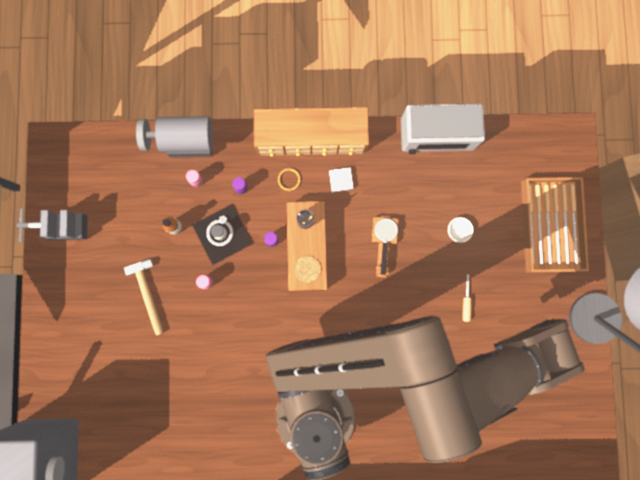

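View pics/scene1.png

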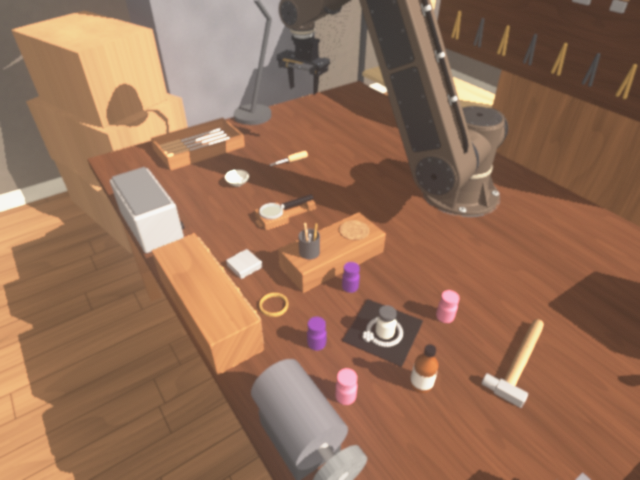

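The top view shows the pad and jar at about (220,232), the riser at (307,246), the coaster at (308,269), the pot at (304,217), and the magnifier's lens at (386,230) with its handle down to (383,273). In the scene view the rosette is near (368,337). I'll zoom in on both.

```bash
python3 - <<'E'
from h import *
t=cv2.imread('pics/top1.png');s=cv2.imread('pics/scene1.png')
def cr(i,u,v,w,h,k): return cv2.resize(i[v:v+h,u:u+w],None,fx=k,fy=k,interpolation=cv2.INTER_CUBIC)
a=np.hstack([cr(t,180,200,80,60,5),cr(t,350,205,80,75,4)[:300].copy() if 0 else cv2.resize(t[205:280,345:445],(400,300),interpolation=cv2.INTER_CUBIC)])
b=np.hstack([cr(s,340,295,80,60,5),cv2.resize(t[200:296,270:398],(400,300),interpolation=cv2.INTER_CUBIC)])
cv2.imwrite('pics/c1.png',np.vstack([a,b]))
E
```

```text
(no output)
```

View pics/c1.png

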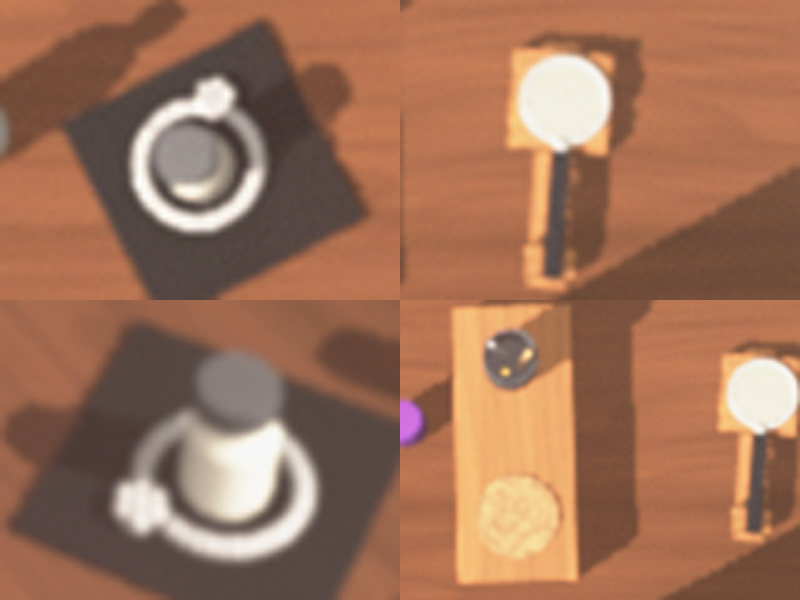

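```bash
python3 - <<'E'
from h import *
c=snap('top'); s=snap('scene')
def T(x,y,k,u0,v0,z): return ray(c,(x+.5)/k-.5+u0,(y+.5)/k-.5+v0,z)[:2].round(4)
def S(x,y,z): return ray(s,(x+.5)/5-.5+340,(y-300+.5)/5-.5+295,z)[:2].round(4)
print('ring',T(199,164,5,180,200,.011),T(131,164,5,180,200,.011)-T(267,164,5,180,200,.011))
print('ros',T(213,97,5,180,200,.020),S(141,508,.018))
print('jar cap',T(187,155,5,180,200,.081),S(240,378,.081))
print('pad',*[T(*p,5,180,200,.006) for p in((66,125),(265,20),(368,213))])
print('lens',T(165,100,4,345,205,.036),'diam',T(119,100,4,345,205,.036)-T(211,100,4,345,205,.036))
print('hend',T(153,275,4,345,205,.044),'hst',T(161,152,4,345,205,.044))
k=3.125
print('coaster',T(119,216,k,270,200,.074)); print('pot',T(111,58,k,270,200,.15),T(111,58,k,270,200,.1))
print('riser',*[T(x-400,y-300,k,270,200,.07) for x,y in((453,308),(571,305),(460,582),(578,578))])
# neighbours
for n,u,v,z in(('purp1',239,185,.075),('purp2',270,239,.075),('pink',204,282,.075),('pink2',194,178,.075),('bottle',171,226,.13)): print(n,ray(c,u,v,z)[:2].round(3))
M=R.from_quat(ctrl.state()['eef_rot']).as_matrix(); print(M.round(3))
E
```

```text
ring [0.5945 0.3002] [0.0012 0.0888]
ros [0.6372 0.2898] [0.6413 0.2952]
jar cap [0.5925 0.2973] [0.5912 0.2982]
pad [0.622  0.3882] [0.6897 0.2576] [0.5613 0.1905]
lens [ 0.5931 -0.2393] diam [0.0011 0.0739]
hend [ 0.4524 -0.2248] hst [ 0.5504 -0.2339]
coaster [0.4689 0.0137]
pot [0.6186 0.0192] [0.6252 0.0194]
riser [0.6813 0.0778] [ 0.6827 -0.0422] [0.4039 0.0736] [ 0.4063 -0.0445]
purp1 [0.738 0.228]
purp2 [0.564 0.131]
pink [0.432 0.339]
pink2 [0.763 0.372]
bottle [0.603 0.431]
[[ 0.919  0.395 -0.   ]
 [ 0.395 -0.919  0.001]
 [ 0.    -0.001 -1.   ]]
```

Call:
carry_out:
  plan:
    - [[0.095,0.014,0.036,0.003,0,0,0.1],[0.095,0.014,0.036,0.003,0,0,0.1],[0.095,0.014,0.036,0.003,0,0,0.1],[0.095,0.014,0.036,0,0,0,0.1],[0.095,0.014,0.036,0,0,0,0.1],[0.095,0.014,0.036,0,0,0,0.1],[0.095,0.014,0.036,0,0,0,0.1],[0.095,0.014,0.036,0,0,0,0.1]]

```text
time: 0.87
ee_pos: [0.3589, -0.2845, 0.2237]
eef_rot: [0.822, 0.569, 0.0, 0.0]
wrist_force: [0.6, -0.5, -0.3]
gripper_width: 0.0951
grip_force: 0.0
```

Call:
carry_out:
  plan:
    - [[0.095,0.014,0.036,0,0,0,0.1],[0.095,0.014,0.036,0,0,0,0.1],[0.095,0.014,0.036,0,0,0,0.1],[0.095,0.014,0.036,0,0,0,0.1],[0.095,0.014,0.036,0,0,0,0.1],[0.095,0.014,0.036,0,0,0,0.1],[0.095,0.014,0.036,0,0,0,0.1],[0.095,0.014,0.036,0,0,0,0.1]]

```text
time: 1.53
ee_pos: [0.471, 0.0037, 0.2238]
eef_rot: [0.536, 0.844, 0.0, 0.0]
wrist_force: [0.9, -1.0, -0.1]
gripper_width: 0.0953
grip_force: 0.0
```

Call:
carry_out:
  plan:
    - [[0.095,0.015,0.036,0,0,0,0],[0.095,0.015,0.036,0,0,0,0],[0.095,0.015,0.036,0,0,0,0],[0.095,0.015,0.036,0,0,0,0],[0.095,0.015,0.036,0,0,0,0],[0.095,0.015,0.036,0,0,0,0],[0.095,0.015,0.036,0,0,0,0],[0.095,0,0,0,0,0,0]]

```text
time: 2.2
ee_pos: [0.5771, 0.259, 0.2229]
eef_rot: [0.536, 0.844, 0.001, -0.0]
wrist_force: [0.2, 0.9, 0.0]
gripper_width: 0.0951
grip_force: 0.0
```

Call:
carry_out:
  plan:
    - [[0.095,0.008,0.02,-0.02,0,0,0],[0.095,0.007,0.0185,-0.03,0,0,0],[0.095,0,0,-0.03,0,0,0],[0.095,0,0,-0.03,0,0,0],[0.095,0,0,-0.03,0,0,0],[0.095,0,0,-0.03,0,0,0],[0.095,0,0,-0.01,0,0,0],[0.095,0,0,-0.013,0,0,0]]

```text
time: 2.87
ee_pos: [0.5906, 0.292, 0.0298]
eef_rot: [0.538, 0.843, -0.0, -0.0]
wrist_force: [0.3, 0.0, 0.2]
gripper_width: 0.095
grip_force: 0.0
```

```bash
python3 - <<'E'
from h import *
s=snap('scene','s2.png')['img'];t=snap('top')['img']
a=cv2.resize(s[270:390,320:450],(520,480),interpolation=cv2.INTER_CUBIC);b=cv2.resize(t[170:290,180:250],(280,480))
cv2.imwrite('pics/c2.png',np.hstack([a,b])[:,:,::-1])
E
```

```text
(no output)
```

View pics/c2.png

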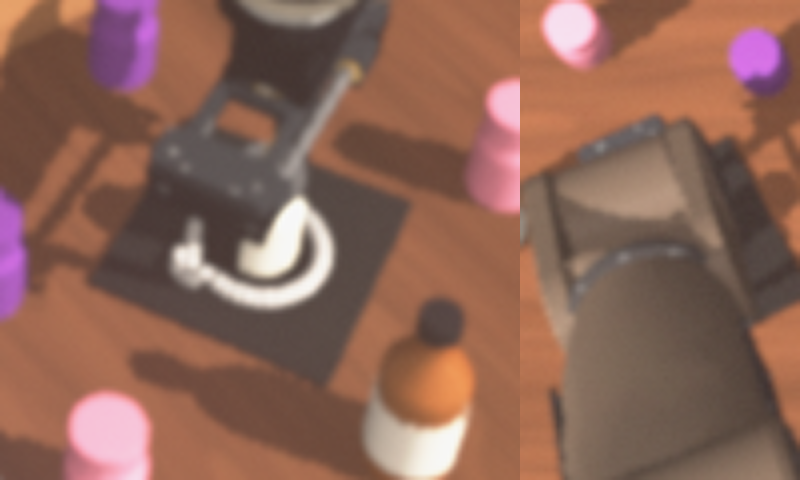

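The fingers straddle the jar clear of the ring and the rosette, which is near (185,255) in the crop. I'll centre on the jar and close.

Call:
carry_out:
  plan:
    - [[0.095,0.001,0.0055,0,0,0,0],[0.08,0,0,0,0,0,0],[0.065,0,0,0,0,0,0],[0.055,0,0,0,0,0,0],[0.05,0,0,0,0,0,0],[0.045,0,0,0,0,0,0],[0.04,0,0,0,0,0,0],[0.035,0,0,0,0,0,0]]

```text
time: 3.63
ee_pos: [0.5918, 0.2977, 0.0307]
eef_rot: [0.538, 0.843, 0.0, 0.0]
wrist_force: [-0.5, 0.1, 0.8]
gripper_width: 0.0539
grip_force: 0.0
```

Call:
carry_out:
  plan:
    - [[0.03,0,0,0,0,0,0],[0.03,0,0,0,0,0,0],[0.03,0,0,0,0,0,0],[0.03,0,0,0,0,0,0],[0.03,0,0,0.002,0,0,0],[0.03,0,0,0.003,0,0,0],[0.03,0,0,0.005,0,0,0],[0.03,0,0,0.01,0,0,0]]

```text
time: 4.3
ee_pos: [0.591, 0.2975, 0.0501]
eef_rot: [0.538, 0.843, -0.001, -0.001]
wrist_force: [-0.2, -0.1, -2.7]
gripper_width: 0.0435
grip_force: 30.0
```

Call:
carry_out:
  plan:
    - [[0.03,0,0,0.02,0,0,0],[0.03,0,0,0.03,0,0,0],[0.03,0,0,0.03,0,0,0],[0.03,0,0,0.03,0,0,0],[0.03,0,0,0.01,0,0,0],[0.03,-0.006,-0.014,0,0,0,0],[0.03,-0.012,-0.028,0,0,0,0],[0.03,-0.012,-0.028,0,0,0,0]]

```text
time: 4.97
ee_pos: [0.5608, 0.2274, 0.1703]
eef_rot: [0.537, 0.843, -0.0, -0.0]
wrist_force: [0.5, -0.2, -2.7]
gripper_width: 0.043
grip_force: 30.0
```

Call:
carry_out:
  plan:
    - [[0.03,-0.012,-0.028,0,0,0,0],[0.03,-0.012,-0.028,0,0,0,0],[0.03,-0.012,-0.028,0,0,0,0],[0.03,-0.012,-0.028,0,0,0,0],[0.03,-0.012,-0.028,0,0,0,0],[0.03,-0.012,-0.028,0,0,0,0],[0.03,-0.01,-0.024,0,0,0,0],[0.03,-0.008,-0.018,0,0,0,0]]

```text
time: 5.63
ee_pos: [0.4704, 0.0162, 0.1706]
eef_rot: [0.538, 0.843, -0.0, -0.0]
wrist_force: [0.3, -0.1, -1.9]
gripper_width: 0.0432
grip_force: 30.0
```

```bash
python3 - <<'E'
from h import *
ss=ctrl.state();print(ss['ee_pos'],ss['wrist_force'],ss['gripper_width'])
c=snap('scene');s=c['img'];print(proj(c,[.469,.0137,.074]))
a=cv2.resize(s[180:290,270:400],(520,440),interpolation=cv2.INTER_CUBIC);b=cv2.resize(s[290:380,330:440],(280,229))
o=np.zeros((440,800,3),np.uint8);o[:,:520]=a;o[:229,520:]=b
cv2.imwrite('pics/c3.png',o[:,:,::-1])
E
```

```text
[0.47044173 0.01620333 0.17056924] [ 0.27738624 -0.07137593 -1.9241409 ] 0.04321770795966225
[353.36261345 228.25446751]
```

View pics/c3.png

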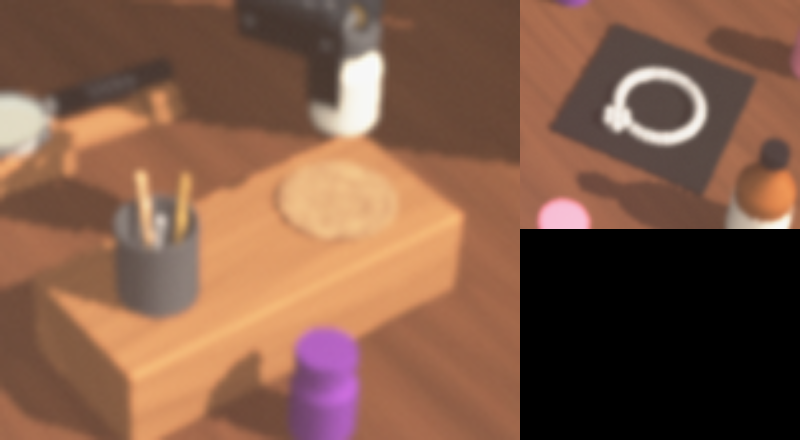

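The jar hangs upright and clear, with the coaster at (354,230), which agrees with the calibration. The bracelet lies undisturbed on the pad. Lowering now.

Call:
carry_out:
  plan:
    - [[0.03,-0.001,-0.0025,-0.02,0,0,0],[0.03,0,0,-0.02,0,0,0],[0.03,0,0,-0.015,0,0,0],[0.03,0,0,-0.008,0,0,0],[0.03,0,0,-0.004,0,0,0],[0.03,0,0,-0.001,0,0,0],[0.03,0,0,0,0,0,0],[0.03,0,0,0,0,0,0]]

```text
time: 6.35
ee_pos: [0.4711, 0.0153, 0.1033]
eef_rot: [0.538, 0.843, 0.0, 0.0]
wrist_force: [0.8, -1.0, -1.5]
gripper_width: 0.0431
grip_force: 30.0
```

Call:
carry_out:
  plan:
    - [[0.03,-0.002,-0.0015,-0.001,0,0,0],[0.03,0,0,-0.001,0,0,0],[0.03,0,0,-0.001,0,0,0],[0.03,0,0,-0.0005,0,0,0],[0.03,0,0,-0.0005,0,0,0],[0.03,0,0,-0.0005,0,0,0],[0.03,0,0,0,0,0,0],[0.03,0,0,0,0,0,0]]

```text
time: 7.02
ee_pos: [0.4688, 0.0137, 0.0987]
eef_rot: [0.538, 0.843, 0.0, 0.0]
wrist_force: [-0.9, -0.4, 7.7]
gripper_width: 0.0433
grip_force: 30.0
```

Contact is at the expected height, so I'll release.

Call:
carry_out:
  plan:
    - [[0.045,0,0,0.0005,0,0,0],[0.055,0,0,0,0,0,0],[0.065,0,0,0,0,0,0],[0.08,0,0,0,0,0,0],[0.095,0,0,0,0,0,0],[0.095,0,0,0,0,0,0],[0.095,0,0,0,0,0,0],[0.095,0,0,0,0,0,0]]

```text
time: 7.68
ee_pos: [0.4688, 0.0137, 0.0986]
eef_rot: [0.538, 0.843, 0.0, 0.0]
wrist_force: [0.3, 0.3, 0.5]
gripper_width: 0.0859
grip_force: 0.0
```

Call:
carry_out:
  plan:
    - [[0.095,0,0,0.005,0,0,0],[0.095,0,0,0.01,0,0,0],[0.095,0,0,0.02,0,0,0],[0.095,0,0,0.02,0,0,0],[0.095,0,0,0.02,0,0,0],[0.095,0,0,0.02,0,0,0],[0.095,0,0,0.02,0,0,0],[0.095,0,0,0.01,0,0,0]]

```text
time: 8.35
ee_pos: [0.4692, 0.0137, 0.2262]
eef_rot: [0.538, 0.843, 0.001, 0.001]
wrist_force: [-0.6, -0.2, 0.8]
gripper_width: 0.0948
grip_force: 0.0
```

Call:
carry_out:
  plan:
    - [[0.095,0.005,-0.02,0,0,0,0.104],[0.095,0.006,-0.026,0,0,0,0.104],[0.095,0.006,-0.026,0,0,0,0.104],[0.095,0.006,-0.026,0,0,0,0.104],[0.095,0.006,-0.026,0,0,0,0.104],[0.095,0.006,-0.026,0,0,0,0.104],[0.095,0.006,-0.026,0,0,0,0.104],[0.095,0.006,-0.026,0,0,0,0.104]]

```text
time: 9.02
ee_pos: [0.5158, -0.1896, 0.2241]
eef_rot: [0.149, 0.989, 0.0, 0.0]
wrist_force: [0.2, 0.7, -0.9]
gripper_width: 0.0947
grip_force: 0.0
```

Call:
carry_out:
  plan:
    - [[0.095,0.006,-0.026,0,0,0,0.104],[0.095,0.003,-0.018,0,0,0,0.102],[0.095,0,0,-0.03,0,0,0],[0.095,0,0,-0.03,0,0,0],[0.095,0,0,-0.03,0,0,0],[0.095,0,0,-0.03,0,0,0],[0.095,0,0,-0.02,0,0,0],[0.095,0,0,0,0,0,0]]

```text
time: 9.68
ee_pos: [0.5231, -0.2314, 0.0803]
eef_rot: [0.049, 0.999, 0.001, -0.003]
wrist_force: [-0.1, 0.2, -0.3]
gripper_width: 0.0946
grip_force: 0.0
```

```bash
python3 - <<'E'
from h import *
ss=ctrl.state();print(ss['ee_pos'],ss['eef_rot'],ss['joints'])
s=snap('scene')['img'];t=snap('top')['img']
a=cv2.resize(s[160:280,240:390],(500,400),interpolation=cv2.INTER_CUBIC);b=cv2.resize(t[200:300,350:425],(300,400),interpolation=cv2.INTER_CUBIC)
cv2.imwrite('pics/c4.png',np.hstack([a,b])[:,:,::-1])
E
```

```text
[ 0.52311202 -0.23139157  0.08030548] [ 0.04896379  0.99879578  0.00147325 -0.00271449] [-5.31970360e-01  5.87305968e-01  1.81606242e+00  1.30027214e-04
  7.44400671e-01 -2.00489537e+00]
```

View pics/c4.png

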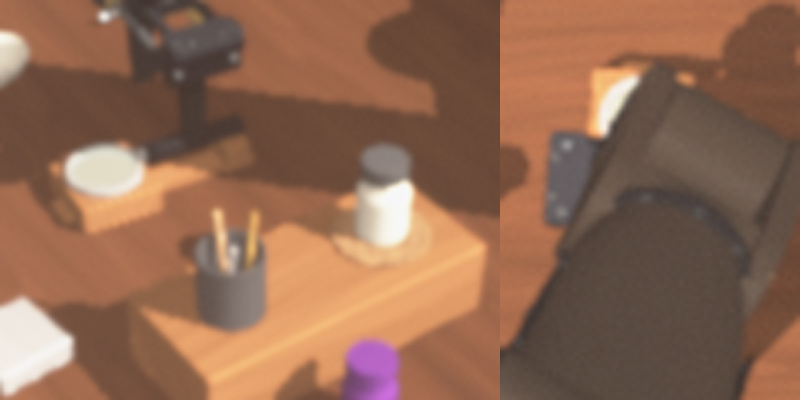

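The jar stands upright on the coaster, at (385,200) in the crop. The gripper is above the magnifier's handle, aligned across it. Descending.

Call:
carry_out:
  plan:
    - [[0.095,0.002,0,-0.02,0,0,0],[0.095,0,0,-0.02,0,0,0],[0.095,0,0,-0.013,0,0,0],[0.095,0,0,-0.007,0,0,0],[0.095,0,0,-0.003,0,0,0],[0.095,0,0,0,0,0,0],[0.07,0,0,0,0,0,0],[0.06,0,0,0,0,0,0]]

```text
time: 10.45
ee_pos: [0.5272, -0.2325, 0.0218]
eef_rot: [0.049, 0.999, -0.0, 0.001]
wrist_force: [0.2, -0.4, 0.4]
gripper_width: 0.0867
grip_force: 0.0
```

Call:
carry_out:
  plan:
    - [[0.05,0,0,0,0,0,0],[0.04,0,0,0,0,0,0],[0.035,0,0,0,0,0,0],[0.03,0,0,0,0,0,0],[0.025,0,0,0,0,0,0],[0.02,0,0,0,0,0,0],[0.015,0,0,0,0,0,0],[0.01,0,0,0,0,0,0]]

```text
time: 11.12
ee_pos: [0.5267, -0.2322, 0.0206]
eef_rot: [0.049, 0.999, 0.0, -0.0]
wrist_force: [-0.7, 0.1, 0.1]
gripper_width: 0.0338
grip_force: 0.0
```

Call:
carry_out:
  plan:
    - [[0.005,0,0,0,0,0,0],[0.005,0,0,0,0,0,0],[0.005,0,0,0,0,0,0],[0.005,0,0,0,0,0,0],[0.005,0,0,0,0,0,0],[0.005,0,0,0,0,0,0],[0.005,0,0,0,0,0,0],[0.005,0,0,0,0,0,0]]

```text
time: 11.78
ee_pos: [0.5267, -0.2322, 0.0206]
eef_rot: [0.049, 0.999, 0.0, -0.0]
wrist_force: [-0.1, 0.3, -0.3]
gripper_width: 0.0156
grip_force: 30.0
```

Call:
carry_out:
  plan:
    - [[0.005,0,0,0.003,0,0,0],[0.005,0,0,0.007,0,0,0],[0.005,0,0,0.02,0,0,0],[0.005,0,0,0.03,0,0,0],[0.005,0,0,0.03,0,0,0],[0.005,0,0,0.03,0,0,0],[0.005,0,0,0.03,0,0,0],[0.005,0,0,0.03,0,0,0]]

```text
time: 12.45
ee_pos: [0.5264, -0.2321, 0.2029]
eef_rot: [0.049, 0.999, -0.0, 0.0]
wrist_force: [0.4, -1.1, -2.2]
gripper_width: 0.0159
grip_force: 30.0
```

```bash
python3 - <<'E'
from h import *
ss=ctrl.state();print(ss['ee_pos'],ss['eef_rot'],ss['wrist_force'],ss['gripper_width'])
for n in('scene','top'):
    c=snap(n); i=c['img']; u0,v0=proj(c,[.595,.30,.012]).astype(int)
    hw=30; g=cv2.cvtColor(i,cv2.COLOR_RGB2GRAY)[v0-hw:v0+hw,u0-hw:u0+hw]
    m=(g>135).astype(np.uint8); k,l,st,ce=cv2.connectedComponentsWithStats(m)
    if n=='scene': a=cv2.resize(i[v0-30:v0+30,u0-40:u0+40],(400,300),interpolation=cv2.INTER_CUBIC); a2=i
    else: b=cv2.resize(i[v0-30:v0+30,u0-40:u0+40],(400,300),interpolation=cv2.INTER_CUBIC)
    j=1+np.argmax(st[1:,4]); ys,xs=np.where(l==j)
    P=np.array([ray(c,x+u0-hw,y+v0-hw,.014)[:2] for x,y in zip(xs,ys)])
    # fit: model of ring (r 33-43) and disc r13 at 44mm: maximise IoU on a dense set
    allp=np.array([ray(c,x+u0-hw,y+v0-hw,.014)[:2] for y in range(0,2*hw) for x in range(0,2*hw)]); lab=(l==j).ravel()
    def cost(p):
        d=allp-p[:2]; r=np.hypot(*d.T); s=lambda x:1/(1+np.exp(-x/.001))
        q=np.hypot(*(allp-p[:2]-.044*np.array([np.cos(p[2]),np.sin(p[2])])).T)
        mo=np.maximum(s(.0055-abs(r-.038)),s(.013-q)); return ((mo-lab)**2).sum()
    from scipy.optimize import minimize
    best=min((minimize(cost,[*P.mean(0),t],method='Nelder-Mead') for t in(-.6,-.2,.2)),key=lambda r:r.fun)
    p=best.x; print(n,len(xs),best.fun,p,p[:2]+.044*np.array([np.cos(p[2]),np.sin(p[2])]))
o=np.vstack([np.hstack([a,b]),cv2.resize(a2[110:230,160:400],(600,300))[:, :].copy() if 0 else np.hstack([cv2.resize(a2[100:250,180:380],(400,300)),cv2.resize(i[180:300,330:490],(400,300))])])
cv2.imwrite('pics/c5.png',o[:,:,::-1])
E
```

```text
[ 0.5264078  -0.23211075  0.20288477] [ 4.89026224e-02  9.98803528e-01 -7.38998022e-05  2.01163413e-04] [ 0.43378434 -1.05496951 -2.2229841 ] 0.01587989739889931
scene 538 80.46238459201075 [ 0.59580983  0.30326462 -0.24846164] [0.63845867 0.29244444]
top 331 34.70012929051562 [ 0.5944858   0.3008377  -0.24017361] [0.63722286 0.29037136]
```

View pics/c5.png

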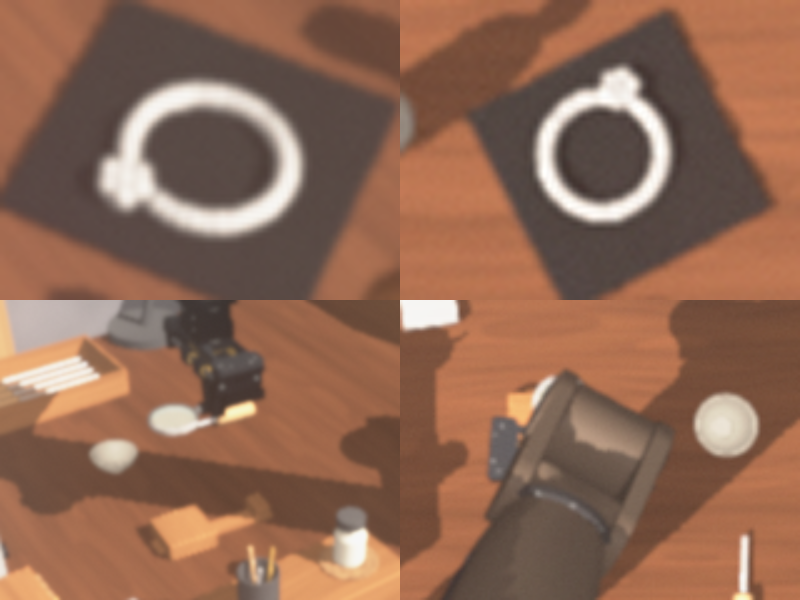

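The rosette is at (0.638, 0.291); the two views agree within about 2 mm. The magnifier is held level. Carrying it over the riser.

Call:
carry_out:
  plan:
    - [[0.005,0.002,0.014,0.005,0,0,0.03],[0.005,0.004,0.03,0,0,0,0.057],[0.005,0.005,0.036,0,0,0,0.065],[0.005,0.005,0.036,0,0,0,0.065],[0.005,0.005,0.036,0,0,0,0.065],[0.005,0.005,0.036,0,0,0,0.065],[0.005,0.005,0.036,0,0,0,0.065],[0.005,0.005,0.036,0,0,0,0.065]]

```text
time: 13.22
ee_pos: [0.5619, 0.0302, 0.2048]
eef_rot: [-0.191, 0.982, 0.0, -0.001]
wrist_force: [0.2, -1.2, -1.5]
gripper_width: 0.0159
grip_force: 30.0
```

Call:
carry_out:
  plan:
    - [[0.005,0.005,0.036,0,0,0,0.065],[0.005,0.005,0.036,0,0,0,0.065],[0.005,0.005,0.036,0,0,0,0.065],[0.005,0.005,0.036,0,0,0,0.065],[0.005,0.005,0.036,0,0,0,0.065],[0.005,0.005,0.024,0,0,0,0.065],[0.005,0.003,0.012,0,0,0,0.02],[0.005,0,0,0,0,0,0]]

```text
time: 13.88
ee_pos: [0.5951, 0.2463, 0.2044]
eef_rot: [-0.386, 0.922, 0.0, -0.001]
wrist_force: [0.5, -0.3, -1.3]
gripper_width: 0.0159
grip_force: 30.0
```

Call:
carry_out:
  plan:
    - [[0.005,0,0,-0.02,0,0,0],[0.005,0,0,-0.025,0,0,0],[0.005,0,0,-0.025,0,0,0],[0.005,0,0,-0.025,0,0,0],[0.005,0,0,-0.015,0,0,0],[0.005,0,0,-0.01,0,0,0],[0.005,0,0,0,0,0,0],[0.005,0,0,0,0,0,0]]

```text
time: 14.55
ee_pos: [0.5957, 0.2432, 0.0858]
eef_rot: [-0.384, 0.923, 0.0, -0.0]
wrist_force: [0.5, 0.1, -0.3]
gripper_width: 0.0158
grip_force: 30.0
```

```bash
python3 - <<'E'
from h import *
ss=ctrl.state();print(ss['ee_pos'],ss['eef_rot'],ss['wrist_force'],ss['gripper_width'])
M=R.from_quat(ss['eef_rot']).as_matrix(); print(M.round(3))
c=snap('scene','s6.png');i=c['img']
y=np.degrees(np.arctan2(M[1,1],M[0,1]))-90; d=np.radians(y-.3); print('yaw',y)
L=ss['ee_pos']+np.array([.0666*np.cos(d),.0666*np.sin(d),.0074]); print('lens',L,proj(c,L),proj(c,L+[0,0,.008]))
t=snap('top'); print('top',proj(t,L+[0,0,.008]))
a=cv2.resize(i[280:380,310:430],(480,400),interpolation=cv2.INTER_CUBIC);b=cv2.resize(t['img'][180:280,180:260],(320,400),interpolation=cv2.INTER_CUBIC)
cv2.imwrite('pics/c6.png',np.hstack([a,b])[:,:,::-1])
E
```

```text
[0.59571579 0.24317494 0.08577325] [-3.83971894e-01  9.23344726e-01  5.73692837e-05 -3.14131366e-04] [ 0.46620273  0.06451006 -0.31358747] 0.015774469840481073
[[-0.705 -0.709 -0.001]
 [-0.709  0.705 -0.   ]
 [ 0.001  0.    -1.   ]]
yaw 45.15985510347295
lens [0.64292415 0.29015292 0.09317325] [368.26047964 314.43500698] [368.52467665 312.12144769]
top [218.31153009 213.79212175]
```

View pics/c6.png

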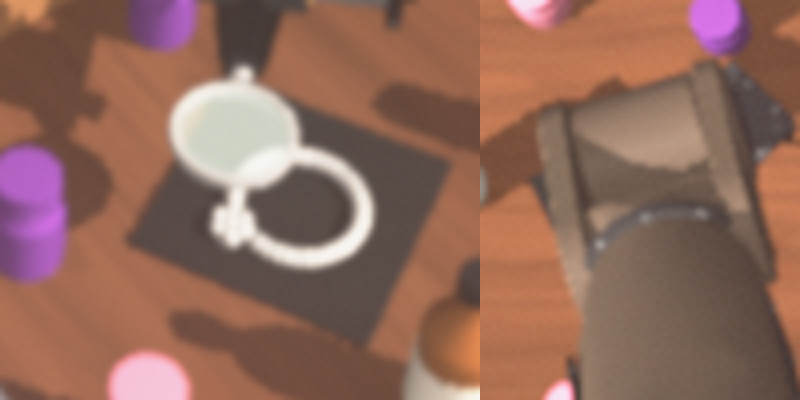

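The lens centre sits at (368.5,313.5) against a predicted (368.4,313.3), so the lens offset is confirmed. The rosette is at (368,336). I'll do the final shift and descent.

Call:
carry_out:
  plan:
    - [[0.005,-0.0045,0.001,-0.01,0,0,0],[0.005,0,0,-0.015,0,0,0],[0.005,0,0,-0.012,0,0,0],[0.005,0,0,-0.008,0,0,0],[0.005,0,0,-0.004,0,0,0],[0.005,0,0,0,0,0,0],[0.005,0,0,0,0,0,0],[0.005,0,0,0,0,0,0]]

```text
time: 15.32
ee_pos: [0.5916, 0.2448, 0.0373]
eef_rot: [-0.384, 0.923, -0.0, 0.0]
wrist_force: [-0.5, 0.3, -0.9]
gripper_width: 0.0159
grip_force: 30.0
```

```bash
cat > chk.py <<'E'
from h import *
ss=ctrl.state();M=R.from_quat(ss['eef_rot']).as_matrix()
d=np.arctan2(M[1,1],M[0,1])-np.pi/2-.005
print(ss['ee_pos'],'lens',ss['ee_pos']+np.array([.0666*np.cos(d),.0666*np.sin(d),.0074]),ss['wrist_force'],M[:,2],ss['qd'].__abs__().max() if hasattr(ss['qd'],'max') else ss['qd'])
E
python3 chk.py
```

```text
[0.59162669 0.24484521 0.03726779] lens [0.63877687 0.29188159 0.04466779] [-0.46033522  0.27206333 -0.8978226 ] [ 8.34488826e-04  3.32029918e-04 -9.99999597e-01] 0.0028579145744213096
```

Call:
carry_out:
  plan:
    - [[0.005,-0.0005,-0.0005,-0.002,0,0,0],[0.005,0,0,-0.002,0,0,0],[0.005,0,0,0,0,0,0],[0.005,0,0,0,0,0,0],[0.005,0,0,0,0,0,0],[0.005,0,0,0,0,0,0],[0.005,0,0,0,0,0,0],[0.005,0,0,0,0,0,0]]

```text
time: 15.98
ee_pos: [0.5908, 0.2443, 0.0327]
eef_rot: [-0.384, 0.923, 0.0, 0.0]
wrist_force: [0.1, 0.1, -0.9]
gripper_width: 0.016
grip_force: 30.0
```

```bash
python3 chk.py; python3 - <<'E'
from h import *
i=snap('scene')['img'];cv2.imwrite('pics/c7.png',cv2.resize(i[190:390,270:450],(720,600)[:2] if 0 else (540,600),interpolation=cv2.INTER_CUBIC)[:,:,::-1])
E
```

```text
[0.59075895 0.24427432 0.03271634] lens [0.63790689 0.29131295 0.04011634] [ 0.11374136  0.06857094 -0.87191726] [ 1.95524233e-05  8.48063518e-05 -9.99999996e-01] 0.002298228790904769
```

View pics/c7.png

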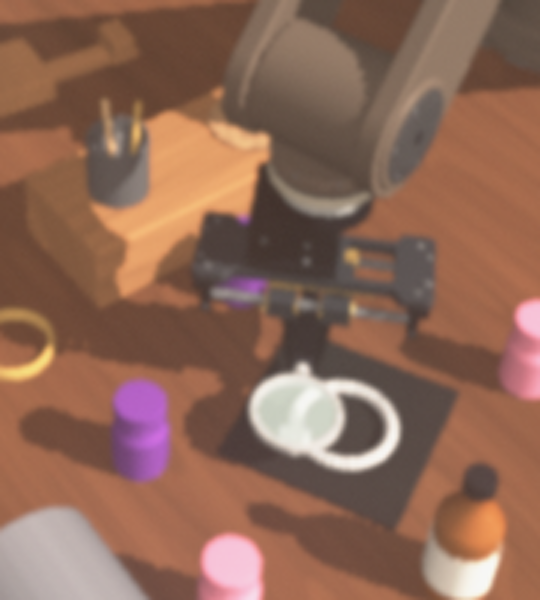

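The lens, at crop (297,412), is level above the rosette. The bracelet has not moved and nothing is touching. Handing in.

```bash
python3 -c "
from workcell import ctrl
print(ctrl.finish_job())"
```

```text
the job is handed in; nothing more can be done
None
```

The jar stands upright on the coaster, and I handed the job in with the magnifier held level about 2 cm above the bracelet's rosette, centred to within about 2 mm by my measurements and touching nothing.

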